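Snap the purple marker into its clip holder

ROBOT

A 6-joint arm with a two-finger parallel gripper is mounted at the origin on the work surface. World frame = base frame: x ahead of the robot, y to its left, z up, the work surface at z = 0. Lengths are in m, angles in rad, forces in N, time in s.
With the tool pointing down it reaches from about 0.35 to 0.775 m from the base axis. Payload 7.3 kg.
Tool frame: the origin (TCP) lies at the very end of the fingers, on their centre line; the grasp point (between the pads) lies 19 mm behind it; x points along the fingers, z is the direction in which the jaws open and shut, and the axes are right-handed (so a half turn about x gives the same grasp; the last joint's range is limited). The gripper opens to 92 mm and grips with 3 to 60 N. Pads are 19 mm wide; open, the fingers measure 130 mm over their backs; the gripper's body (75 mm by 190 mm) begins 47 mm behind the grasp point.
Start: joints at [-1.434, 0.342, 1.524, -0, 1.275, -0.146], TCP at [0.147, -0.504, 0.227] pointing down, gripper open.
Joint ranges: [-2.53, 2.53], [-0.77, 2.02], [0.04, 2.7], [-1, 4.14], [0.28, 2.66], [-3.11, 3.11]. Speed limits (rad/s): [2.57, 2.57, 3.14, 3.14, 3.14, 3.14].

INTERFACE

Orientations are given as a unit quaternion [w, x, y, z].
In Python, from rig import read_state, eyes, workorder gives the robot as it stands. The module is installed in compiled form; this text tells all that it offers.
- The arm moves only by the tool play_rows, never from a script. Its argument "increments" is a list of rows, each a list of 3 entries, a list of its own where there are three numbers: the closure, from -1 (fully open) to 1 (shut), then the shift along the tool's x, y, z in m, then the turn, a rotation vector about the tool's x, y, z in rad. A call has 1 to 5 rows; each row shifts and turns the commanded pose from where the row before left it, along the tool's axes as they then stand; what a row does not reach is not made up. A row lasts 1/10 s, in which the tool goes at most 50 mm and 8.59 degrees, less where a joint would pass 70% of its speed; a pose out of reach is approached as far as the arm can. A call with a gripper value outside its range is refused whole. The fingers move at their own pace and stop on an object; "squeeze" is the grip in N (left out, the last holds). Time passes only in rows, so rows that do not move let the fingers close. It gives the time, the measured TCP pose, the force and the opening at its end, in the units of the state.
- read_state(): the state, without advancing time (a new reading comes with each control period).
- eyes.snapshot(name): name is "scene" or "top" or "wrist"; returns the picture (420x560x3 uint8, red, green, blue); there is no depth.
- eyes.calibration(name): a dict with "intrinsics" (3x3 intrinsics, pixels), "k1" (the pictures are not rectified: a ray, as slopes to the right and down, at radius r is drawn at 1 + k1 r^2 times it, then the intrinsics apply), "origin" and "rotation" of the camera in the world. Camera axes: x right, y down, z forward; pixel columns grow to the right and rows downward; lengths in m; the calibration is good to about 2 mm. A picture is of the moment at which its call begins: read the wrist's pose just before it. calibration takes no time and is no camera call; for the wrist camera it gives the pose at the moment of the call.
- workorder.close_job(): hands the job in, once; it reports no verdict.
The state is a dict: "clock": time; "joint_pos": joint angles; "qd": joint speeds; "effort": joint torques, N m; "tool_pos": TCP position; "ee_rot": TCP orientation; "contact_force": force on the tool from outside, world axes, zero at the start; "moment": the same for the moment, N m; "grip_width": finger opening in m.
Only numpy, scipy, OpenCV 4.12 (cv2) and the standard library are available. Lean on these libraries where they do the work, as an engineer would, in place of code of your own. Each camera call takes 0.05 s, during which the arm holds its last target.

TASK

Take the purple-capped marker off the wooden rest and press it gently down into the two spring clips of the lilac holder, tail towards the hooded pocket, until it snaps fully home in both. Then slide it lengthwise into the pocket until you feel its tail bear on the soft stop hidden inside, no harder than that needs, and let go there. Leave the yellow marker and everything else as they are.

Things in the scene. Friction and masses are not known exactly. Their poses are not given: they have to be found in the camera images.
- purple_marker: Round marker pen, a plain cylinder 18 mm in diameter, 150 mm long, 25 to 50 g: cream barrel, purple cap flush with it over the last 42 mm. Origin mid-length on its axis; own y runs along it: cap end at y = -75, tail end at y = +75 mm. Lies level in one lane of the rest, axis 30 mm above the table, tail to the robot's left (+y) within 25 degrees; it can spin about its axis.
- purple_marker_tail (a point): Centre of the flat tail end of the purple marker.
- purple_marker_cap (a point): Centre of the flat cap end of the purple marker.
- yellow_marker: The same marker with a yellow cap, in the other lane of the rest, 76 mm beside the purple one; which lane is which changes. Leave it there.
- rest: Fixed wooden rest, plate 130 (x) x 110 (y) x 8 mm, origin under its centre on the table. Two lanes along its y at x = -38 and +38 mm; each carries a marker on supports 10 mm long at y = -45 and +45 mm (floor 21 mm, cheeks 27 mm above the table); between them the marker is free to grip from above.
- holder: Fixed lilac holder, plate 70 x 222 x 8 mm (y -98 to +124), origin on the table on its centre line, turned up to 0.3 rad. A marker seated home lies along its y, axis at x = 0, z = 36 mm. Between the clips it is open above the plate for fingers. A low cheek (y = -87 to -92, top 34 mm) closes the -y end, so a marker (150 mm) goes in from above between cheek and hood (168 mm).
- clip_tail (a point): Clip at holder y = +50 mm, point on the seated marker's axis (z = 36 mm). Two purple sprung fingers, 8 mm long, with round lips (radius 2.5) 43 mm above the table, flared outward up to 50 mm; lip gap 12 mm at rest. A marker lying on the lips has its axis about 50 mm up; pressing it through both clips takes 6 to 12 N in all, then it snaps down onto rigid seats (top 27 mm).
- clip_cap (a point): The same kind of clip at holder y = -35 mm. Sliding a seated marker along through both clips takes about 3 to 8 N of friction, which also holds it where it is left.
- pocket_mouth (a point): Centre of the pocket's mouth on the seated marker's axis: holder x 0, y = +81, z = 36 mm.
- pocket: Hooded pocket fixed at the holder's +y end; origin on the table under the middle of its mouth (holder y = +81 mm), 24 mm wide, roof underside 48, top 53 mm up. Inside, out of sight, is a stop with a rubber buffer, set anew each time anywhere 4 to 20 mm behind the mouth: find it by feel. The buffer resists with 1 N at touch, 2 N more per mm, and goes rigid after 2.5 mm (6 N).
- jar_pink: Loose jar, 36 mm wide, 29 mm high, pink with white lid. Leave it.
- jar_green: The same jar in green. Leave it.
- jar_white: The same jar in pale grey. Leave it.
- tape_roll: Loose red ring of tape, 84 mm wide, 24 mm high. Leave it.
- glue_stick: Loose green glue stick standing upright, 26 mm wide, 85 mm high. Leave it.
- eraser: Loose pink eraser 45 x 22 x 13 mm. Leave it.
Things that resemble listed ones, but are neither listed nor needed, are in the scene too. What is shaped like the purple_marker but pink is not meant.

How it is judged:
On the way:
1. the purple marker is snapped down in both clips (z of purple_marker_tail in the frame of holder between 0.033 and 0.038 m and z of purple_marker_cap in the frame of holder between 0.033 and 0.038 m and x of purple_marker_tail in the frame of holder between -0.002 and 0.002 m and x of purple_marker_cap in the frame of holder between -0.002 and 0.002 m and y of purple_marker_tail in the frame of holder above 0.05 m and y of purple_marker_cap in the frame of holder below -0.04 m), for 0.2 s.
At the end, for the whole second after the job is handed in: The purple marker lies in both clips (both ends within 2 mm of the centre line sideways and at most 2 mm high or 3 mm low), its tail in the pocket and still bearing on the stop (over 0.2 N), at rest and released; the yellow marker (15 mm) and bystanders (20 mm) are where they were (all of step 1 and contact force between purple_marker and pocket above 0.2 N and y of purple_marker_tail in the frame of holder above 0.084 m and linear speed of purple_marker below 0.01 m/s); the robot touches nothing.
It fails at once if the purple marker is forced against the holder with more than 35 N (contact force between purple_marker and holder above 35 N).
It fails at once if the purple marker is pushed against the pocket or its stop with more than 12 N (contact force between purple_marker and pocket above 12 N).
It fails at once if the yellow marker is moved more than 15 mm (distance of yellow_marker from where it was at the start of the episode above 0.015 m).
It fails at once if a bystander is moved more than 20 mm (distance of any of jar_pink, jar_green, jar_white, tape_roll, glue_stick, eraser from where it was at the start of the episode above 0.02 m).
It also fails if it takes over 61 s, if anything falls off the work surface, if the arm or the gripper's body presses on something with over 40 N, if the wrist force passes 120 N, or if a joint passes its speed limit or range.

## Working session

There is one attempt and no reset: what is moved stays moved. The work goes in short steps, Python scripts to look and compute and a tool call to move; the robot and the scene stay as the last step left them, time stands still between calls to the robot, and variables do not carry over. Pictures are saved under pics/ and viewed, and the job is handed in when it is done.

Besides the shell and the picture viewer there is one more tool, called as a command line: name --argument value ..., lists and objects as JSON in quotes. play_rows: Moves the arm, as the interface text tells. Its arguments: {"type":"object","properties":{"increments":{"type":"array","items":{"type":"array"}},"squeeze":{"type":"number"}},"required":["increments"]}

```bash
mkdir -p pics; python3 - <<'E'
from rig import read_state, eyes
import cv2,numpy as np
s=read_state()
for k,v in s.items(): print(k,np.round(v,4))
for n in ["scene","top","wrist"]:
    c=eyes.calibration(n); print(n,c)
    im=eyes.snapshot(n); cv2.imwrite(f"pics/{n}0.png",im[:,:,::-1])
E
```

```text
clock 0.0
joint_pos [-1.434   0.3427  1.525  -0.      1.2754 -0.146 ]
qd [ 0.0012  0.0002  0.0009 -0.0004 -0.0006 -0.0006]
effort [ 1.00000e-04 -4.31244e+01 -2.44212e+01  7.18000e-02  5.60000e-02
 -1.00000e-04]
tool_pos [ 0.1464 -0.5037  0.2261]
ee_rot [ 0.5651  0.4249  0.5658 -0.4242]
contact_force [ 0.2296 -0.2989 -0.1253]
moment [ 0.0134 -0.0219  0.0174]
grip_width 0.0919
scene {'intrinsics': array([[493.57674577,   0.        , 283.05779208],
       [  0.        , 493.57674577, 200.85998855],
       [  0.        ,   0.        ,   1.        ]]), 'k1': -0.15492018888434647, 'origin': array([1.16622382, 0.87235875, 0.87580907]), 'rotation': array([-0.12036353,  0.26425786,  0.86132665, -0.41688945])}
top {'intrinsics': array([[389.88304458,   0.        , 277.58895239],
       [  0.        , 389.88304458, 207.92554017],
       [  0.        ,   0.        ,   1.        ]]), 'k1': -0.029291688176789763, 'origin': array([0.54336854, 0.01648228, 0.95021017]), 'rotation': array([-0.02303343,  0.7150629 , -0.698336  ,  0.0219396 ])}
wrist {'intrinsics': array([[292.49017371,   0.        , 278.23272463],
       [  0.        , 292.49017371, 202.56305157],
       [  0.        ,   0.        ,   1.        ]]), 'k1': 0.0042810793164736955, 'origin': array([ 0.22268063, -0.48169262,  0.38343741]), 'rotation': array([ 0.11779627,  0.79057478, -0.59425681, -0.08929954])}
```

View pics/top0.png

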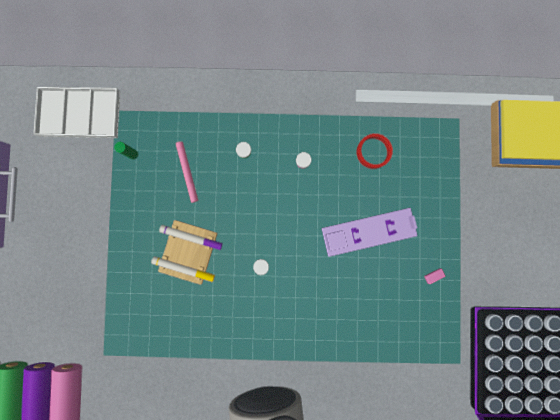

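View pics/scene0.png

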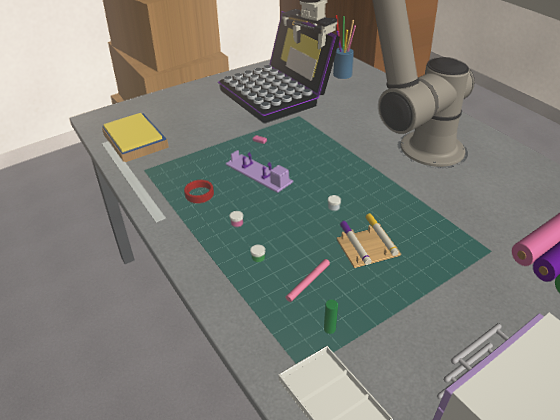

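View pics/wrist0.png

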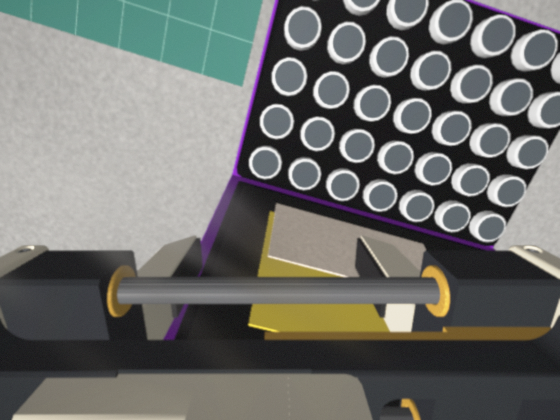

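Candidates: purple-capped marker on the rest (cap at top (220,244), tail (163,230)); pink pen (187,172) – decoy; yellow-capped marker (152,262)-(213,278); purple roll (38,390) – not it. I'll take close crops.

```bash
cat > h.py <<'E'
import numpy as np,cv2
from scipy.spatial.transform import Rotation as R
from rig import read_state, eyes
def q2m(q): return R.from_quat([q[1],q[2],q[3],q[0]]).as_matrix()
def ray(c,uv):
    K=c['intrinsics']; d=(np.array(uv,float)-K[:2,2])/K[0,0]
    s=d.copy()
    for _ in range(30): s=d/(1+c['k1']*(s@s))
    return q2m(c['rotation'])@np.array([s[0],s[1],1])
def at_z(c,uv,z):
    v=ray(c,uv); o=c['origin']; return o+v*(z-o[2])/v[2]
def proj(c,p):
    v=q2m(c['rotation']).T@(np.array(p)-c['origin']); s=v[:2]/v[2]
    s=s*(1+c['k1']*(s@s)); return s*c['intrinsics'][0,0]+c['intrinsics'][:2,2]
E
python3 - <<'E'
import cv2
im=cv2.imread('pics/top0.png')
a=cv2.resize(im[210:295,140:235],None,fx=6,fy=6,interpolation=cv2.INTER_CUBIC)
b=cv2.resize(im[200:264,315:425],None,fx=7,fy=7,interpolation=cv2.INTER_CUBIC)
cv2.imwrite('pics/ca.png',a);cv2.imwrite('pics/cb.png',b)
E
```

```text
(no output)
```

View pics/ca.png

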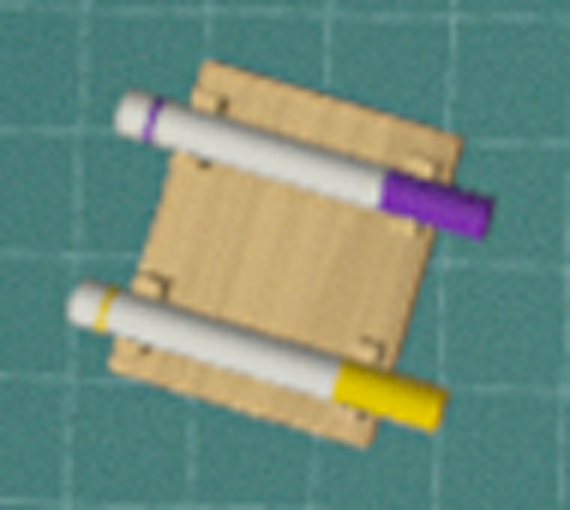

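View pics/cb.png

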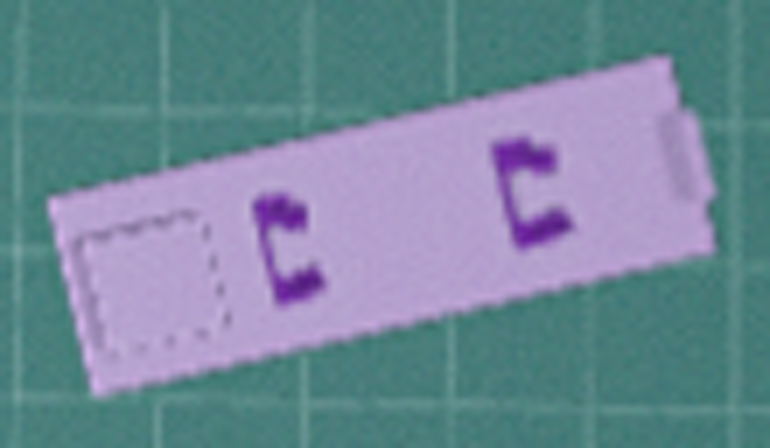

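```bash
python3 - <<'E'
from h import *
c=eyes.calibration('top')
f=lambda x,y,s,o:((x+.5)/s-.5+o[0],(y+.5)/s-.5+o[1])
A=lambda x,y:f(x,y,6,(140,210)); B=lambda x,y:f(x,y,7,(315,200))
t=at_z(c,A(119,112),.030);k=at_z(c,A(488,216),.030)
print('purple',t,k,np.linalg.norm(t-k),(t+k)/2, np.degrees(np.arctan2(*(t-k)[:2])))
t=at_z(c,A(71,302),.030);k=at_z(c,A(442,410),.030)
print('yellow',t,k,np.linalg.norm(t-k),(t+k)/2)
P=[at_z(c,B(*p),.008) for p in [(48,198),(665,55),(715,250),(97,397)]]
print('plate',*P,sep='\n'); print([np.linalg.norm(P[i]-P[i-3]) for i in range(4)])
mid=np.mean(P,0); u=(P[0]-P[1])+(P[3]-P[2]); u/=np.linalg.norm(u)
org=mid-u*.013; org[2]=0; print('holder',org,u,'yaw',np.arctan2(-u[0],u[1]))
ex=np.array([u[1],-u[0],0]); 
for y in (50,-35): 
  for x in(-1,1):
    q=proj(c,org+u*y/1000+ex*x*.006+[0,0,.043]); print(y,x,(q-[315,200])*7+3)
# clips centre image
for n,p in (('tail',[(277,213),(300,286)]),('cap',[(523,157),(545,228)])):
    Q=np.mean([at_z(c,B(*x),.046) for x in p],0); print(n,Q,'along',(Q-org)@u,'x',(Q-org)@ex)
E
```

```text
purple [0.54722098 0.29677886 0.03      ] [0.51005111 0.14980523 0.03      ] 0.15160094473644253 [0.52863604 0.22329204 0.03      ] 14.19260537576898
yellow [0.47233432 0.31263796 0.03      ] [0.43415155 0.16538851 0.03      ] 0.15211944484163295 [0.45324294 0.23901323 0.03      ]
plate
[ 0.5576567  -0.08831367  0.008     ]
[ 0.61215327 -0.301855    0.008     ]
[ 0.54500851 -0.31943794  0.008     ]
[ 0.48976506 -0.10632232  0.008     ]
[np.float64(0.22038551185252714), np.float64(0.06940877990177957), np.float64(0.22015927655788198), np.float64(0.07023949397916543)]
holder [ 0.5543842  -0.21657244  0.        ] [-0.24910117  0.96847747  0.        ] yaw 0.2517520630312478
50 -1 [303.43245623 267.31099152]
50 1 [294.85205684 232.03448645]
-35 -1 [550.85261292 209.12792194]
-35 1 [542.11427774 173.98358829]
tail [ 0.54191681 -0.16400724  0.046     ] along 0.05401385454821113 x 0.0010196633331545112
cap [ 0.56263567 -0.24542704  0.046     ] along -0.030000480628066897 x 0.0008036476878928331
```

```bash
cat >> h.py <<'E'
def cur():
    s=read_state(); return s,np.array(s['tool_pos']),q2m(s['ee_rot'])
def target(yawz):  # tool x down, tool z horizontal at angle yawz
    z=np.array([np.cos(yawz),np.sin(yawz),0]); x=np.array([0,0,-1.]); return np.c_[x,np.cross(z,x),z]
def rel(p,Rt):
    s,p0,R0=cur()
    rv=R.from_matrix(R0.T@Rt).as_rotvec()
    print('shift tool',np.round(R0.T@(np.array(p)-p0),4),'turn',np.round(rv,4),'n',max(np.linalg.norm(np.array(p)-p0)/.05,np.linalg.norm(rv)/.15))
E
python3 - <<'E'
from h import *
s,p,Rm=cur(); print(Rm.round(3)); print('zyaw',np.arctan2(Rm[1,2],Rm[0,2]))
c=eyes.calibration('wrist'); print('cam in tool',Rm.T@(c['origin']-p)); print(Rm.T@q2m(c['rotation']))
for y in (-0.248,0.252): 
  for k in(0,np.pi): rel([.5,-.2,.25],target(y+k))
E
```

```text
[[-0.     0.96   0.279]
 [ 0.001  0.279 -0.96 ]
 [-1.     0.    -0.001]]
zyaw -1.288003664356927
cam in tool [-0.15729463  0.07938331 -0.00016756]
[[-1.29102614e-04 -2.92561009e-01  9.56246850e-01]
 [-1.32188310e-03 -9.56245973e-01 -2.92560919e-01]
 [ 9.99999118e-01 -1.30181693e-03 -2.63277600e-04]]
shift tool [-0.0235  0.4243 -0.1932] turn [-1.04e+00 -9.00e-04 -7.00e-04] n 9.335427447426424
shift tool [-0.0235  0.4243 -0.1932] turn [ 2.1016e+00 -8.0000e-04  1.1000e-03] n 14.010593884121672
shift tool [-0.0235  0.4243 -0.1932] turn [-1.54e+00 -8.00e-04 -1.00e-03] n 10.266693774259345
shift tool [-0.0235  0.4243 -0.1932] turn [ 1.6016e+00 -1.0000e-03  8.0000e-04] n 10.677261368137605
```

play_rows --increments '[[-1,[-0.0024,0.0424,-0.0193],[0,0,0]],[-1,[-0.0024,0.0424,-0.0193],[0,0,0]],[-1,[-0.0024,0.0424,-0.0193],[0,0,0]],[-1,[-0.0024,0.0424,-0.0193],[0,0,0]],[-1,[-0.0024,0.0424,-0.0193],[0,0,0]]]'

```text
clock: 0.65
tool_pos: [0.3242, -0.3509, 0.2387]
ee_rot: [0.565, 0.425, 0.565, -0.425]
contact_force: [0.3, -0.3, -0.2]
grip_width: 0.0919
```

play_rows --increments '[[-1,[-0.0024,0.0424,-0.0193],[0,0,0]],[-1,[-0.0024,0.0424,-0.0193],[0,0,0]],[-1,[-0.0024,0.0424,-0.0193],[0,0,0]],[-1,[-0.0024,0.0424,-0.0193],[0,0,0]],[-1,[-0.0024,0.0424,-0.0193],[0,0,0]]]'

```text
clock: 1.15
tool_pos: [0.501, -0.1989, 0.2507]
ee_rot: [0.565, 0.424, 0.566, -0.425]
contact_force: [0.8, -0.5, 0.4]
grip_width: 0.0918
```

play_rows --increments '[[-1,[0,0,0],[-0.14,0,0]],[-1,[0,0,0],[-0.14,0,0]],[-1,[0,0,0],[-0.14,0,0]],[-1,[0,0,0],[-0.14,0,0]],[-1,[0,0,0],[-0.14,0,0]]]'

```text
clock: 1.65
tool_pos: [0.4997, -0.2003, 0.2504]
ee_rot: [0.677, 0.203, 0.678, -0.203]
contact_force: [-0.3, -0.1, 0.3]
grip_width: 0.092
```

play_rows --increments '[[-1,[0,0,0],[-0.14,0,0]],[-1,[0,0,0],[-0.14,0,0]],[-1,[0,0,0],[-0.14,0,0]],[-1,[0,0,0],[-0.14,0,0]],[-1,[0,0,0],[-0.14,0,0]]]'

```text
clock: 2.15
tool_pos: [0.4997, -0.2004, 0.2504]
ee_rot: [0.706, -0.041, 0.706, 0.042]
contact_force: [0.4, 0.1, -0.9]
grip_width: 0.0917
```

play_rows --increments '[[-1,[0,0,0],[-0.14,0,0]],[-1,[0,0,0],[0,0,0]],[-1,[0,0,0],[0,0,0]]]'

```text
clock: 2.45
tool_pos: [0.4997, -0.2004, 0.2505]
ee_rot: [0.702, -0.087, 0.702, 0.088]
contact_force: [0.1, 1.0, -0.9]
grip_width: 0.0921
```

```bash
python3 - <<'E'
from h import *
s,p,Rm=cur(); print(s['clock'],p,s['contact_force'],np.arctan2(Rm[1,2],Rm[0,2]))
c=eyes.calibration('wrist'); im=eyes.snapshot('wrist'); cv2.imwrite('pics/w1.png',im[:,:,::-1])
np.save('w1.npy',c,allow_pickle=True)
E
```

```text
2.45 [ 0.49973281 -0.2004355   0.25050476] [ 0.1482635   0.99357932 -0.92781055] 0.24824402718612923
```

View pics/w1.png

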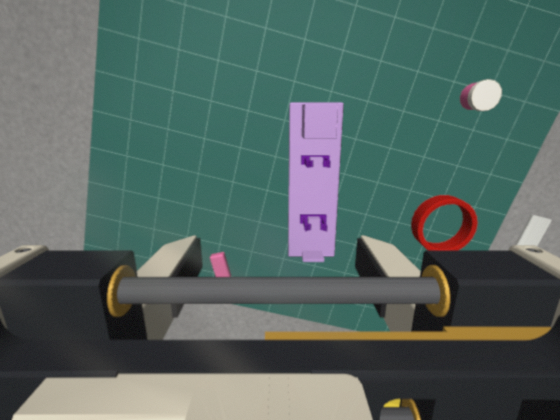

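```bash
python3 - <<'E'
import cv2
im=cv2.imread('pics/w1.png')
cv2.imwrite('pics/cw.png',cv2.resize(im[95:270,270:360],None,fx=3.4,fy=3.4,interpolation=cv2.INTER_CUBIC))
E
```

```text
(no output)
```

View pics/cw.png

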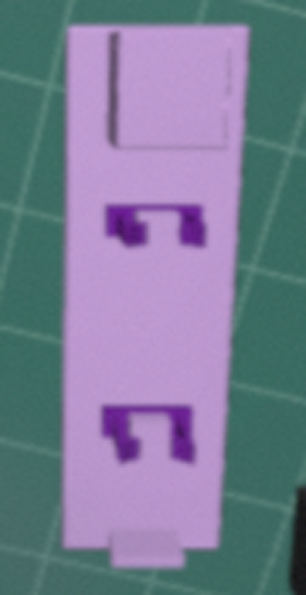

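```bash
python3 - <<'E'
from h import *
c=np.load('w1.npy',allow_pickle=True).item()
B=lambda x,y:((x+.5)/3.4-.5+270,(y+.5)/3.4-.5+95)
P=[at_z(c,B(*p),.008) for p in [(68,26),(63,548),(219,548),(248,26)]]
print('plate',*P,sep='\n'); print([np.linalg.norm(P[i]-P[i-3]) for i in range(4)])
mid=np.mean(P,0); u=(P[0]-P[1])+(P[3]-P[2]); u/=np.linalg.norm(u)
org=mid-u*.013; org[2]=0; print('holder',org,u,'yaw',np.arctan2(-u[0],u[1]))
E
```

```text
plate
[ 0.49117628 -0.1068855   0.008     ]
[ 0.54517227 -0.31996286  0.008     ]
[ 0.61244144 -0.30295299  0.008     ]
[ 0.55754183 -0.09018661  0.008     ]
[np.float64(0.2198124880645006), np.float64(0.06938643498063024), np.float64(0.2197350682131104), np.float64(0.06843419872550915)]
holder [ 0.55480365 -0.21759172  0.        ] [-0.24774536  0.96882518  0.        ] yaw 0.2503523672526523
```

```bash
python3 - <<'E'
from h import *
rel([.522,.20,.18],target(-.248))
E
```

```text
shift tool [0.0706 0.3827 0.1201] turn [ 4.966e-01 -3.000e-04 -1.000e-04] n 8.144788947688713
```

play_rows --increments '[[0.1,[0.008,0.0425,0.0133],[0,0,0]],[0.1,[0.008,0.0425,0.0133],[0,0,0]],[0.1,[0.008,0.0425,0.0133],[0,0,0]],[0.1,[0.008,0.0425,0.0133],[0,0,0]],[0.1,[0.008,0.0425,0.0133],[0,0,0]]]'

```text
clock: 3.0
tool_pos: [0.5111, 0.0235, 0.2105]
ee_rot: [0.702, -0.088, 0.702, 0.088]
contact_force: [-0.1, -0.5, -0.4]
grip_width: 0.0565
```

play_rows --increments '[[0.1,[0.008,0.0425,0.0133],[0,0,0]],[0.1,[0.008,0.0425,0.0133],[0,0,0]],[0.1,[0.008,0.0425,0.0133],[0,0,0]],[0.1,[0.0066,0.0425,0.0133],[0,0,0]],[0.1,[0,0,0],[0.124,0,0]]]'

```text
clock: 3.5
tool_pos: [0.5194, 0.2046, 0.1789]
ee_rot: [0.705, -0.045, 0.706, 0.046]
contact_force: [-0.0, -0.7, 0.5]
grip_width: 0.0412
```

play_rows --increments '[[0.1,[0,0,0],[0.124,0,0]],[0.1,[0,0,0],[0.124,0,0]],[0.1,[0,0,0],[0.124,0,0]],[0.1,[0,0,0],[0,0,0]],[0.1,[0,0,0],[0,0,0]]]'

```text
clock: 4.0
tool_pos: [0.5204, 0.1997, 0.18]
ee_rot: [0.702, 0.085, 0.702, -0.085]
contact_force: [0.3, -0.5, 0.5]
grip_width: 0.0413
```

```bash
python3 - <<'E'
from h import *
s,p,Rm=cur(); print(s['clock'],p,s['contact_force'],s['grip_width'],np.arctan2(Rm[1,2],Rm[0,2]))
c=eyes.calibration('wrist'); im=eyes.snapshot('wrist'); cv2.imwrite('pics/w2.png',im[:,:,::-1])
np.save('w2.npy',c,allow_pickle=True)
E
```

```text
4.0 [0.52036632 0.19971241 0.18004267] [ 0.27379708 -0.54454355  0.48699717] 0.041314059278500265 -0.24211763673097791
```

View pics/w2.png

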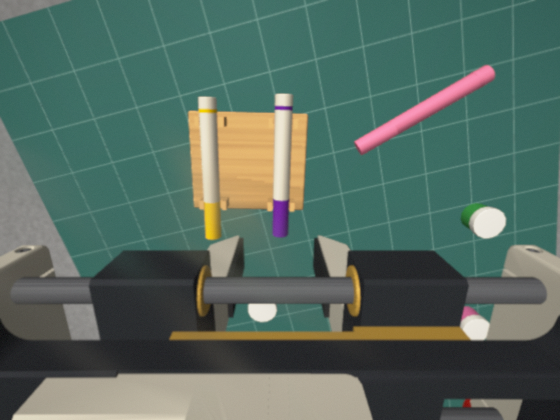

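```bash
python3 - <<'E'
from h import *
c=np.load('w2.npy',allow_pickle=True).item()
t=at_z(c,(284,96),.030);k=at_z(c,(280.5,236),.036)
d=(t-k)[:2];print('purple',t,k,np.linalg.norm(d),(t+k)/2, np.arctan2(d[0],d[1]))
# sides: a few rows edges from image
im=cv2.imread('pics/w2.png').astype(int)
for r in (120,140,160,180):
    print(r,im[r,268:300].sum(1))
E
```

```text
purple [0.54878824 0.29108044 0.03      ] [0.51021777 0.14888016 0.036     ] 0.1473383861044094 [0.529503  0.2199803 0.033    ] 0.2648676041650648
120 [525 544 543 537 520 504 531 590 636 660 675 683 680 679 676 665 644 619
 583 546 499 441 388 384 445 512 537 542 542 536 527 514]
140 [502 501 505 500 504 512 553 621 653 674 683 683 684 679 665 644 621 589
 549 509 450 390 375 414 487 503 507 514 505 506 507 510]
160 [492 485 485 487 491 529 593 647 667 679 687 682 675 666 651 626 596 554
 509 455 398 369 407 489 511 515 511 513 518 514 515 512]
180 [508 511 505 510 520 562 623 660 673 683 680 670 665 652 630 596 557 515
 471 418 371 386 450 498 510 507 505 509 511 506 508 509]
```

```bash
python3 - <<'E'
from h import *
c=np.load('w2.npy',allow_pickle=True).item()
Q=[]
for r,l,rr in ((120,274.7,291),(140,274.2,290),(160,273.3,289.5),(180,272.9,288.5)):
    a=at_z(c,(l,r),.03);b=at_z(c,(rr,r),.03); Q.append((a+b)/2); print(Q[-1],np.linalg.norm(a-b))
d=Q[0]-Q[-1]; print(np.arctan2(d[0],d[1]))
m=Q[0]; e=d/np.linalg.norm(d)
for y in (.2199,.2233,.2272): print(m+e*(y-m[1])/e[1])
E
```

```text
[0.54229105 0.26919022 0.03      ] 0.016480991899672132
[0.53684874 0.25009941 0.03      ] 0.016291174855007168
[0.53123745 0.23022447 0.03      ] 0.017039727172350763
[0.52539541 0.20953239 0.03      ] 0.016744938410656825
0.27598192912709013
[0.52833161 0.2199     0.03      ]
[0.52929453 0.2233     0.03      ]
[0.53039904 0.2272     0.03      ]
```

```bash
python3 - <<'E'
from h import *
rel([.530,.2255,.014],target(-.258))
E
```

```text
shift tool [0.1661 0.0274 0.0032] turn [ 0.0159 -0.      0.0001] n 3.366789961616572
```

play_rows --increments '[[0.1,[0.03,0.0274,0.0032],[0.016,0,0]],[0.1,[0.04,0,0],[0,0,0]],[0.1,[0.04,0,0],[0,0,0]],[0.1,[0.03,0,0],[0,0,0]],[0.1,[0,0,0],[0,0,0]]]'

```text
clock: 4.55
tool_pos: [0.5271, 0.2247, 0.036]
ee_rot: [0.698, 0.09, 0.704, -0.092]
contact_force: [-0.5, 1.4, 0.2]
grip_width: 0.0413
```

play_rows --increments '[[0.1,[0.015,0,0],[0,0,0]],[0.1,[0.011,0,0],[0,0,0]],[0.1,[0,0,0],[0,0,0]]]'

```text
clock: 4.85
tool_pos: [0.5299, 0.2254, 0.014]
ee_rot: [0.701, 0.091, 0.701, -0.092]
contact_force: [0.3, -0.3, -0.7]
grip_width: 0.0414
```

```bash
python3 - <<'E'
from h import *
s,p,Rm=cur(); print(s['clock'],p,s['contact_force'],s['grip_width'],np.arctan2(Rm[1,2],Rm[0,2]))
im=eyes.snapshot('wrist'); cv2.imwrite('pics/w3.png',im[:,:,::-1])
E
```

```text
4.85 [0.52985215 0.22541236 0.01396631] [ 0.31618731 -0.31643117 -0.71212173] 0.041397669457524724 -0.25960829166412036
```

View pics/w3.png

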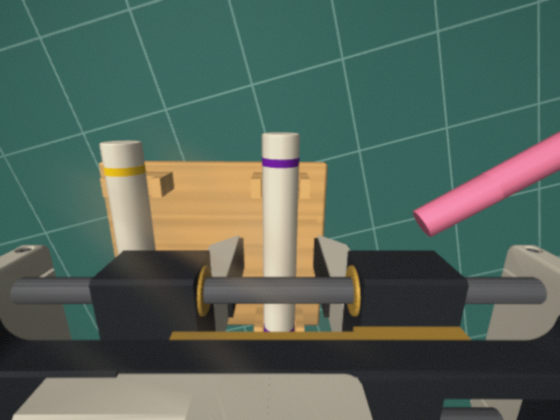

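The purple marker lies centred between the fingers (x≈280, finger inner edges ≈240 and 318), tail at (281,134). Close.

play_rows --increments '[[1,[0,0,0],[0,0,0]],[1,[0,0,0],[0,0,0]],[1,[0,0,0],[0,0,0]],[1,[0,0,0],[0,0,0]],[1,[0,0,0],[0,0,0]]]' --squeeze 30

```text
clock: 5.4
tool_pos: [0.5304, 0.2256, 0.0146]
ee_rot: [0.701, 0.092, 0.701, -0.092]
contact_force: [-0.8, 0.1, 3.6]
grip_width: 0.0172
```

play_rows --increments '[[1,[-0.005,0,0],[0,0,0]],[1,[-0.02,0,0],[0,0,0]],[1,[-0.03,0,0],[0,0,0]],[1,[-0.03,0,0],[0,0,0]],[1,[0,0,0],[0,0,0]]]'

```text
clock: 5.9
tool_pos: [0.5325, 0.2263, 0.1034]
ee_rot: [0.704, 0.093, 0.699, -0.091]
contact_force: [0.1, -1.5, 0.2]
grip_width: 0.0169
```

```bash
python3 - <<'E'
from h import *
s,p,Rm=cur(); print(s['clock'],p,s['contact_force'],s['grip_width'],np.arctan2(Rm[1,2],Rm[0,2]))
im=eyes.snapshot('wrist'); cv2.imwrite('pics/w4.png',im[:,:,::-1])
rel([.55554,-.2131,.099],target(.251))
E
```

```text
5.9 [0.53248026 0.22629591 0.103447  ] [ 0.1040387  -1.4752908   0.23745427] 0.016907321347158957 -0.2599546864982895
shift tool [ 0.0019 -0.4181  0.1363] turn [-0.5109  0.0043 -0.0011] n 8.794156244725757
```

View pics/w4.png

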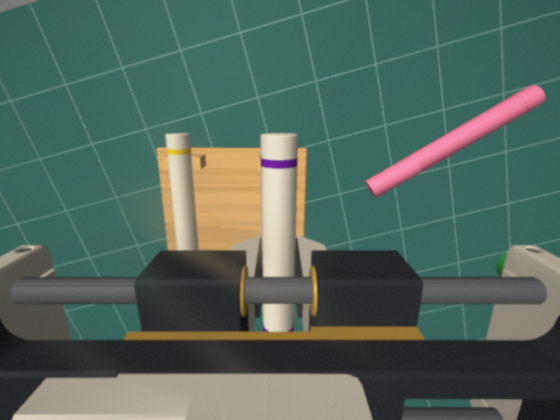

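```bash
python3 - <<'E'
from h import *
c=eyes.calibration('wrist'); s,p,Rm=cur()
for uv in ((279,133),(279,135.5)):
  v=Rm.T@ray(c,uv); o=Rm.T@(c['origin']-p)
  for X in (-.0245,-.0155): print(uv,X,o+v*(X-o[0])/v[0])
im=cv2.imread('pics/w4.png'); print(im[126:142,279].tolist())
print(im[200,255:302].sum(1), im[145,255:302].sum(1))
E
```

```text
(279, 133) -0.0245 [-0.0245     0.0709535  0.0004441]
(279, 133) -0.0155 [-0.0155      0.07038395  0.00046111]
(279, 135.5) -0.0245 [-0.0245      0.06987286  0.00044345]
(279, 135.5) -0.0155 [-0.0155      0.06923008  0.00046041]
[[99, 109, 61], [100, 110, 61], [100, 111, 61], [101, 110, 63], [99, 108, 62], [101, 109, 63], [113, 124, 102], [149, 167, 169], [167, 187, 196], [188, 211, 220], [206, 227, 233], [203, 225, 231], [199, 221, 229], [199, 221, 228], [198, 221, 228], [199, 221, 228]]
[504 506 505 504 496 503 510 555 600 625 635 641 649 658 660 662 661 663
 659 656 655 655 648 646 637 625 610 600 583 567 555 539 520 496 471 448
 405 378 352 329 321 396 477 499 502 499 502] [271 275 272 278 302 398 510 578 606 617 631 640 649 659 659 661 662 661
 662 656 657 661 657 653 647 639 625 613 605 591 576 557 541 529 510 480
 453 422 391 367 340 311 290 274 263 263 268]
```

```bash
python3 - <<'E'
from h import *
rel([.5535,-.2127,.095],target(.251))
E
```

```text
shift tool [ 0.0059 -0.4182  0.1342] turn [-0.5109  0.0043 -0.0011] n 8.784782995988534
```

play_rows --increments '[[1,[0,-0.0465,0.0149],[0,0,0]],[1,[0,-0.0465,0.0149],[0,0,0]],[1,[0,-0.0465,0.0149],[0,0,0]],[1,[0,-0.0465,0.0149],[0,0,0]],[1,[0,-0.0465,0.0149],[0,0,0]]]'

```text
clock: 6.45
tool_pos: [0.5413, -0.02, 0.098]
ee_rot: [0.7, 0.092, 0.702, -0.092]
contact_force: [1.8, 0.3, -0.2]
grip_width: 0.0172
```

play_rows --increments '[[1,[0,-0.0465,0.0149],[0,0,0]],[1,[0,-0.0465,0.0149],[0,0,0]],[1,[0,-0.0465,0.0149],[0,0,0]],[1,[0,-0.0465,0.0149],[0,0,0]],[1,[0,0,0],[-0.127,0,0]]]'

```text
clock: 6.95
tool_pos: [0.5514, -0.2194, 0.0978]
ee_rot: [0.705, 0.048, 0.706, -0.049]
contact_force: [-0.8, 1.7, -0.3]
grip_width: 0.0169
```

play_rows --increments '[[1,[0,0,0],[-0.127,0,0]],[1,[0,0,0],[-0.127,0,0]],[1,[0,0,0],[-0.127,0,0]],[1,[0,0,0],[0,0,0]],[1,[0,0,0],[0,0,0]]]'

```text
clock: 7.45
tool_pos: [0.5516, -0.2131, 0.0983]
ee_rot: [0.701, -0.086, 0.702, 0.087]
contact_force: [-0.7, -0.5, -0.5]
grip_width: 0.0174
```

```bash
python3 - <<'E'
from h import *
s,p,Rm=cur(); print(s['clock'],p,s['contact_force'],s['grip_width'],np.arctan2(Rm[1,2],Rm[0,2]))
c=eyes.calibration('wrist');np.save('w5.npy',c,allow_pickle=True)
im=eyes.snapshot('wrist'); cv2.imwrite('pics/w5.png',im[:,:,::-1])
im=eyes.snapshot('top'); cv2.imwrite('pics/t5.png',im[:,:,::-1])
im=eyes.snapshot('scene'); cv2.imwrite('pics/s5.png',cv2.resize(im[100:250,180:360,::-1],None,fx=4,fy=4))
rel([.5535,-.2127,.095],target(.251))
E
```

```text
7.45 [ 0.551648   -0.21309067  0.09825707] [-0.72816343 -0.50261801 -0.50195217] 0.017375328474970128 0.24462846405237645
shift tool [0.0038 0.0001 0.0016] turn [-0.0048 -0.0005 -0.0004] n 0.08227671217954634
```

View pics/w5.png

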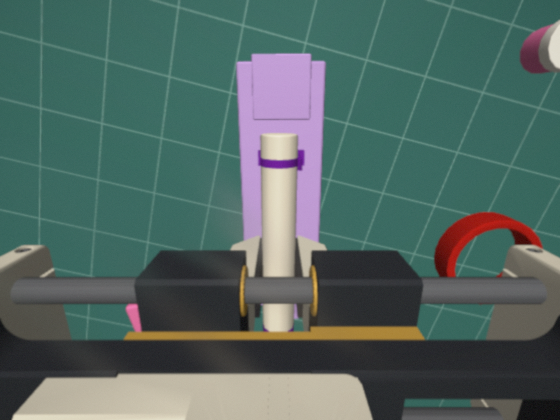

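View pics/s5.png

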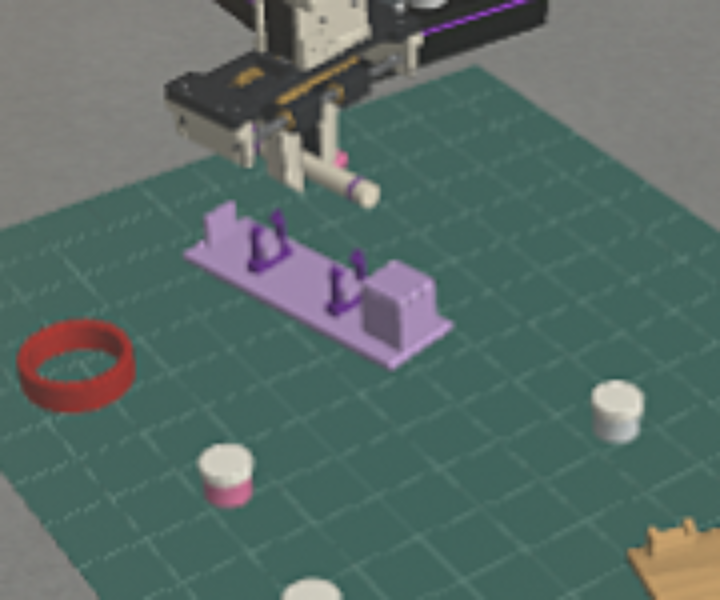

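```bash
python3 - <<'E'
import cv2
im=cv2.imread('pics/w5.png')
cv2.imwrite('pics/cw5.png',cv2.resize(im[45:175,225:340],None,fx=4.5,fy=4.5,interpolation=cv2.INTER_CUBIC))
E
```

```text
(no output)
```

View pics/cw5.png

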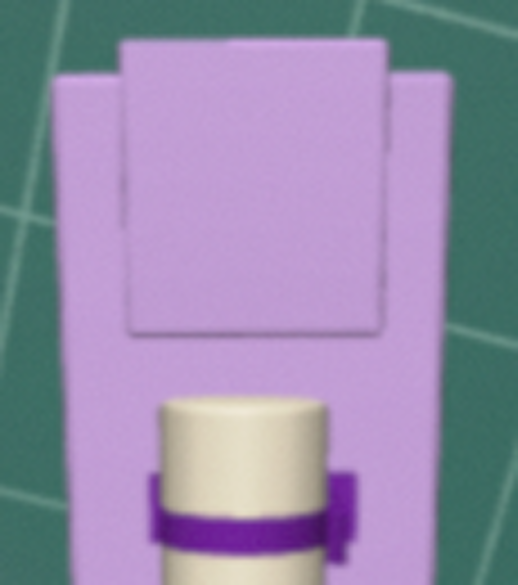

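```bash
python3 - <<'E'
from h import *
c=np.load('w5.npy',allow_pickle=True).item(); s,p,Rm=cur()
print(p)
B=lambda x,y:((x+.5)/4.5-.5+225,(y+.5)/4.5-.5+45)
T=lambda xy,z:at_z(c,B(*xy),z)
fl,fr,bl,br=T((130,334),.053),T((381,334),.053),T((122,40),.053),T((387,40),.053)
pl,pr=T((54,75),.008),T((451,73),.008); ql,qr=T((72,560),.008),T((438,560),.008)
print('roof w',np.linalg.norm(fl-fr),np.linalg.norm(bl-br),'len',np.linalg.norm((fl+fr-bl-br)/2),'plate w',np.linalg.norm(pl-pr),np.linalg.norm(ql-qr))
M=(fl+fr)/2; Bk=(bl+br)/2; Pc=(pl+pr)/2; Qc=(ql+qr)/2
tz=.0983+.0155
Mt=(T((160,420),tz)+T((327,420),tz))/2; Mu=(T((160,540),tz)+T((327,540),tz))/2 
tail=T((245,400),tz+.009)
for n,v in dict(mouth=M,back=Bk,plateend=Pc,plq=Qc,mark=Mt,mark2=Mu,tail=tail).items(): print(n,v.round(4),'tool',(Rm.T@(v-p)).round(4))
u=np.array([-.2484,.9687,0]); ex=np.array([.9687,.2484,0])
print('org from mouth',M-u*.081,'from plate end',Pc-u*.124)
o=np.array([.5546,-.2171,0])
for n,v in dict(mouth=M,back=Bk,plateend=Pc,plq=Qc,mark=Mt,mark2=Mu,tail=tail,tcp=p).items(): print(n,((v-o)@ex).round(4),((v-o)@u).round(4))
E
```

```text
[ 0.55193642 -0.21319422  0.09877288]
roof w 0.037135839346012146 0.03687793988479781 len 0.039303331127854814 plate w 0.06798326077897125 0.06953182495161654
mouth [ 0.5354 -0.1391  0.053 ] tool [0.0458 0.0759 0.002 ]
back [ 0.5257 -0.101   0.053 ] tool [0.0458 0.1152 0.0019]
plateend [ 0.525  -0.0984  0.008 ] tool [0.0908 0.1179 0.0019]
plq [ 0.5459 -0.1798  0.008 ] tool [0.0908 0.0339 0.0023]
mark [ 0.5356 -0.147   0.1138] tool [-0.015   0.0682  0.0003]
mark2 [ 0.5386 -0.1593  0.1138] tool [-0.015   0.0555  0.0002]
tail [ 0.5351 -0.1444  0.1228] tool [-0.024   0.0708  0.0004]
org from mouth [ 0.55551574 -0.21753967  0.053     ] from plate end [ 0.55579274 -0.21847635  0.008     ]
mouth 0.0008 0.0804
back 0.0008 0.1197
plateend 0.0008 0.1224
plq 0.0009 0.0383
mark -0.001 0.0727
mark2 -0.0011 0.0599
tail -0.0009 0.0753
tcp -0.0016 0.0044
```

play_rows --increments '[[1,[0.02,0,0.0018],[0,0,0]],[1,[0.025,0,0],[0,0,0]],[1,[0.013,0,0],[0,0,0]],[1,[0,0,0],[0,0,0]],[1,[0,0,0],[0,0,0]]]'

```text
clock: 8.1
tool_pos: [0.5541, -0.213, 0.0415]
ee_rot: [0.702, -0.087, 0.702, 0.087]
contact_force: [0.7, -0.7, -0.2]
grip_width: 0.0172
```

```bash
python3 - <<'E'
from h import *
s,p,Rm=cur(); print(s['clock'],p,s['contact_force'],np.arctan2(Rm[1,2],Rm[0,2]))
c=eyes.calibration('wrist');np.save('w6.npy',c,allow_pickle=True)
im=eyes.snapshot('wrist'); cv2.imwrite('pics/w6.png',cv2.resize(im[90:270,200:360,::-1],None,fx=3.3,fy=3.3,interpolation=cv2.INTER_CUBIC))
im=eyes.snapshot('scene'); cv2.imwrite('pics/s6.png',cv2.resize(im[130:210,210:310,::-1],None,fx=6,fy=6,interpolation=cv2.INTER_CUBIC))
E
```

```text
8.1 [ 0.55413201 -0.21303395  0.04150852] [ 0.70058088 -0.71342392 -0.21900563] 0.24762780008372431
```

View pics/w6.png

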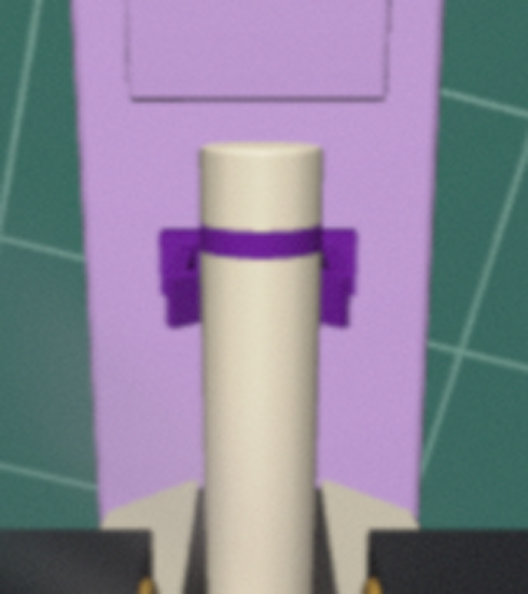

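View pics/s6.png

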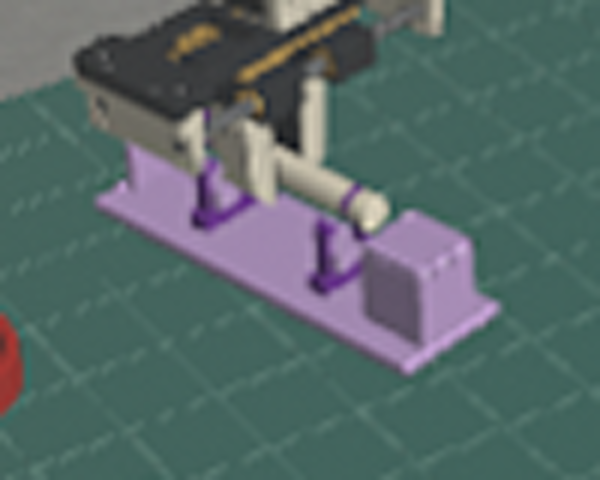

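play_rows --increments '[[1,[0.003,0,-0.0003],[0,0,0]],[1,[0.002,0,0],[0,0,0]],[1,[0.002,0,0],[0,0,0]],[1,[0.002,0,0],[0,0,0]],[1,[0,0,0],[0,0,0]]]'

```text
clock: 8.7
tool_pos: [0.5541, -0.2133, 0.0327]
ee_rot: [0.702, -0.088, 0.701, 0.087]
contact_force: [-0.4, -0.3, 3.3]
grip_width: 0.0173
```

play_rows --increments '[[1,[0.001,0,0],[0,0,0]],[1,[0.001,0,0],[0,0,0]],[1,[0,0,0],[0,0,0]]]'

```text
clock: 9.0
tool_pos: [0.5542, -0.2134, 0.0309]
ee_rot: [0.702, -0.088, 0.701, 0.087]
contact_force: [0.9, -1.5, 5.1]
grip_width: 0.0173
```

play_rows --increments '[[1,[0.001,0,0],[0,0,0]],[1,[0.001,0,0],[0,0,0]],[1,[0,0,0],[0,0,0]]]'

```text
clock: 9.3
tool_pos: [0.5542, -0.2134, 0.0289]
ee_rot: [0.702, -0.088, 0.701, 0.087]
contact_force: [-0.0, -0.2, 3.9]
grip_width: 0.0171
```

play_rows --increments '[[1,[0.001,0,0],[0,0,0]],[1,[0.001,0,0],[0,0,0]],[1,[0,0,0],[0,0,0]]]'

```text
clock: 9.6
tool_pos: [0.554, -0.2134, 0.0266]
ee_rot: [0.702, -0.088, 0.701, 0.087]
contact_force: [-0.3, -1.5, 4.4]
grip_width: 0.0169
```

play_rows --increments '[[1,[0.001,0,0],[0,0,0]],[1,[0.001,0,0],[0,0,0]],[1,[0,0,0],[0,0,0]]]'

```text
clock: 9.9
tool_pos: [0.5536, -0.213, 0.0238]
ee_rot: [0.702, -0.087, 0.702, 0.087]
contact_force: [1.5, -1.2, 1.7]
grip_width: 0.0173
```

play_rows --increments '[[1,[0.001,0,0],[0,0,0]],[1,[0.001,0,0],[0,0,0]],[1,[0,0,0],[0,0,0]]]'

```text
clock: 10.2
tool_pos: [0.5533, -0.2127, 0.0215]
ee_rot: [0.701, -0.087, 0.702, 0.088]
contact_force: [1.1, 0.1, -2.7]
grip_width: 0.017
```

play_rows --increments '[[1,[0.0005,0,0],[0,0,0]],[1,[0.0005,0,0],[0,0,0]],[1,[0,0,0],[0,0,0]]]'

```text
clock: 10.5
tool_pos: [0.5534, -0.2128, 0.0208]
ee_rot: [0.702, -0.087, 0.702, 0.088]
contact_force: [2.2, 0.2, -2.7]
grip_width: 0.0174
```

```bash
python3 - <<'E'
from h import *
s,p,Rm=cur(); print(s['clock'],p,s['contact_force'],np.arctan2(Rm[1,2],Rm[0,2]))
c=eyes.calibration('wrist');np.save('w7.npy',c,allow_pickle=True)
im=eyes.snapshot('wrist'); cv2.imwrite('pics/w7.png',cv2.resize(im[90:270,200:360,::-1],None,fx=3.3,fy=3.3,interpolation=cv2.INTER_CUBIC))
im=eyes.snapshot('scene'); cv2.imwrite('pics/s7.png',cv2.resize(im[130:210,210:310,::-1],None,fx=6,fy=6,interpolation=cv2.INTER_CUBIC))
E
```

```text
10.5 [ 0.55342346 -0.21276879  0.02083437] [ 2.21337302  0.24710847 -2.67205611] 0.24809847436374055
```

View pics/w7.png

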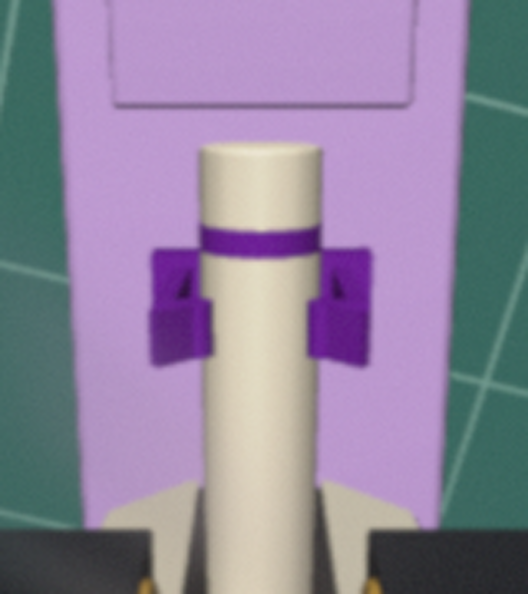

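View pics/s7.png

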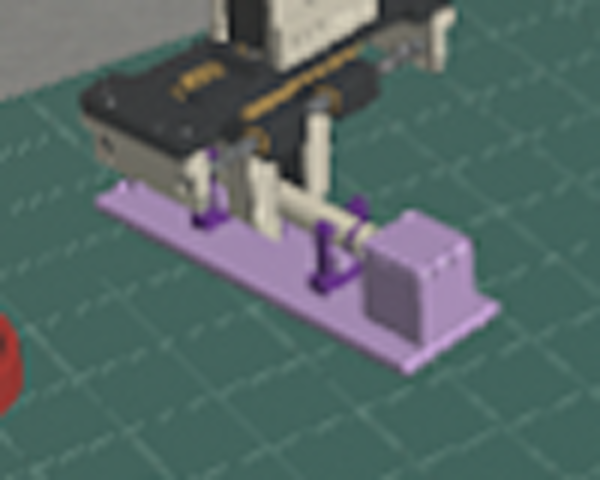

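Both lips wrap over the marker at the tail clip (lips at (205,330), (315,330) in the crop). Force is downward (clips pulling in), so continue to the seats.

play_rows --increments '[[1,[0.0005,0,0],[0,0,0]],[1,[0.0005,0,0],[0,0,0]],[1,[0,0,0],[0,0,0]]]'

```text
clock: 10.9
tool_pos: [0.5535, -0.2129, 0.0205]
ee_rot: [0.702, -0.087, 0.702, 0.087]
contact_force: [-0.6, 1.8, 3.9]
grip_width: 0.0172
```

play_rows --increments '[[1,[0.0005,0,0],[0,0,0]],[1,[0,0,0],[0,0,0]],[1,[0,0,0],[0,0,0]]]'

```text
clock: 11.2
tool_pos: [0.5535, -0.2129, 0.0205]
ee_rot: [0.702, -0.088, 0.702, 0.087]
contact_force: [-1.6, 2.3, 7.3]
grip_width: 0.0171
```

```bash
python3 - <<'E'
from h import *
s,p,Rm=cur(); print(s['clock'],p,s['contact_force'],s['moment'])
im=eyes.snapshot('top'); cv2.imwrite('pics/t8.png',cv2.resize(im[190:274,305:435,::-1],None,fx=6,fy=6,interpolation=cv2.INTER_CUBIC))
im=eyes.snapshot('scene'); cv2.imwrite('pics/s8.png',cv2.resize(im[130:210,210:310,::-1],None,fx=6,fy=6,interpolation=cv2.INTER_CUBIC))
E
```

```text
11.2 [ 0.5535334  -0.21290287  0.02047137] [-1.60202172  2.34942779  7.33473687] [0.4253461  0.12046869 0.03958826]
```

View pics/t8.png

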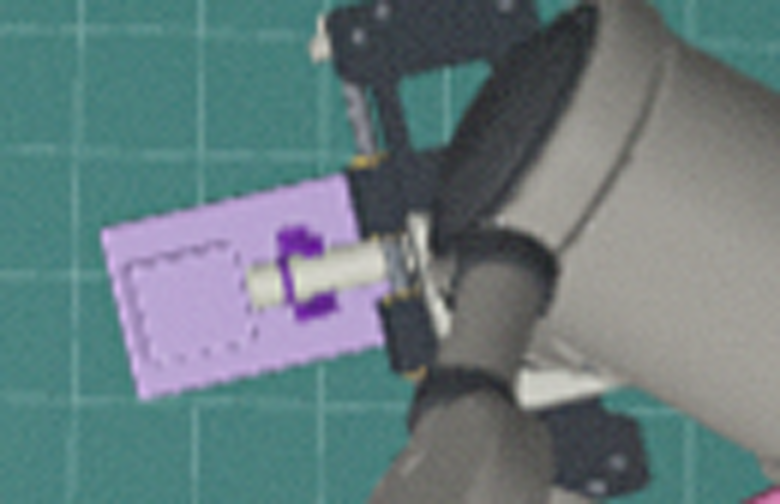

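View pics/s8.png

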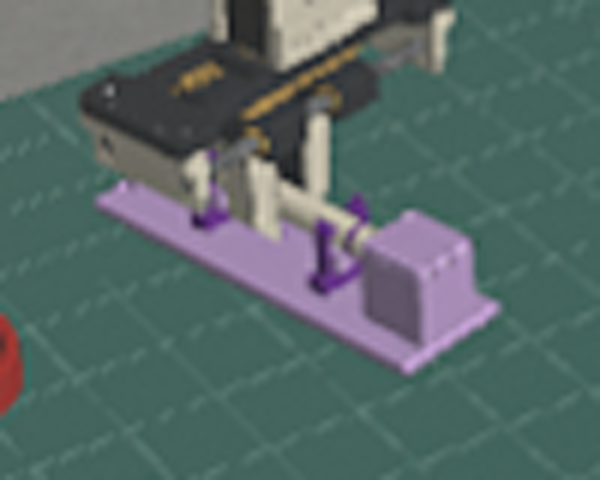

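play_rows --increments '[[1,[-0.0007,0,0],[0,0,0]],[0.1,[0,0,0],[0,0,0]],[0.1,[0,0,0],[0,0,0]],[0.1,[0,0,0],[0,0,0]],[0.1,[-0.01,0,0],[0,0,0]]]'

```text
clock: 11.8
tool_pos: [0.5525, -0.2127, 0.0293]
ee_rot: [0.701, -0.087, 0.703, 0.088]
contact_force: [-0.8, 0.5, 1.2]
grip_width: 0.0407
```

play_rows --increments '[[0.1,[-0.04,-0.02,0],[0,0,0]],[0.1,[-0.04,-0.03,0],[0,0,0]],[0.1,[-0.03,-0.04,0],[0,0,0]],[0.1,[0,0,0],[0,0,0]],[0.1,[0,0,0],[0,0,0]]]'

```text
clock: 12.3
tool_pos: [0.5756, -0.3011, 0.1413]
ee_rot: [0.702, -0.087, 0.701, 0.087]
contact_force: [-1.2, 0.9, -0.8]
grip_width: 0.0414
```

```bash
python3 - <<'E'
from h import *
s,p,Rm=cur(); print(s['clock'],p,s['contact_force'],s['moment'],s['grip_width'])
c=eyes.calibration('wrist');np.save('w9.npy',c,allow_pickle=True)
im=eyes.snapshot('wrist'); cv2.imwrite('pics/w9.png',im[:,:,::-1])
cv2.imwrite('pics/w9c.png',cv2.resize(im[70:270,210:350,::-1],None,fx=3,fy=3,interpolation=cv2.INTER_CUBIC))
im=eyes.snapshot('scene'); cv2.imwrite('pics/s9.png',cv2.resize(im[130:210,210:310,::-1],None,fx=6,fy=6,interpolation=cv2.INTER_CUBIC))
E
```

```text
12.3 [ 0.57558637 -0.30111501  0.14125505] [-1.24410215  0.86965169 -0.82162815] [-0.00976433 -0.10169917  0.05812587] 0.041372789382209424
```

View pics/w9c.png

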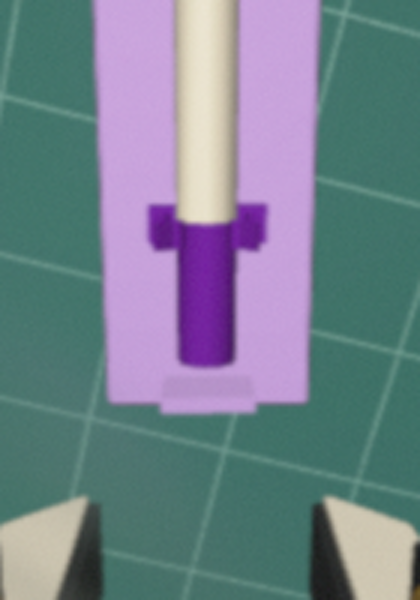

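View pics/s9.png

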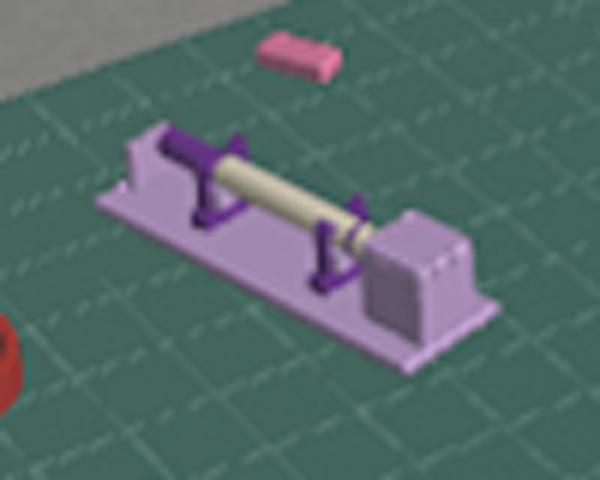

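The cap clip's lips are hidden under the cap (wrist crop (207,225)) and the cap end stands high in the scene crop (180,145): the cap end isn't snapped. I'll press it down over the cap clip.

```bash
python3 - <<'E'
from h import *
c=eyes.calibration('scene'); o=np.array([.5552,-.2173,0]);u=np.array([-.2484,.9687,0])
for z in (.036,.050): 
  for y in (-.075,-.035,.05): print(z,y,(proj(c,o+u*y+[0,0,z])-[210,130])*6)
s,p,Rm=cur()
for y in (-.035,): rel(o+u*y+[0,0,.065],target(.251))
cw=np.load('w9.npy',allow_pickle=True).item()
B=lambda x,y:((x+.5)/3-.5+210,(y+.5)/3-.5+70)
for z in(.045,.06): print('cap end',[(v-o)@u for v in [at_z(cw,B(207,364),z)]])
E
```

```text
0.036 -0.075 [164.94534558 137.75414312]
0.036 -0.035 [218.98061594 165.38087672]
0.036 0.05 [339.28926214 226.96154996]
0.05 -0.075 [163.10535093 115.05484315]
0.05 -0.035 [217.4061815  142.49168256]
0.05 0.05 [338.34821768 203.68256347]
shift tool [0.0744 0.049  0.0013] turn [-0.0028 -0.0017 -0.0021] n 1.7816839826134006
cap end [np.float64(-0.07368677937829458)]
cap end [np.float64(-0.06972928703978176)]
```

```bash
python3 - <<'E'
from h import *
im=eyes.snapshot('scene')[:,:,::-1]
c=eyes.calibration('scene'); o=np.array([.5552,-.2173,0]);u=np.array([-.2484,.9687,0]);ex=np.array([.9687,.2484,0])
out=[]
for z in (.036,.049):
  S=8;a=cv2.resize(im[140:192,222:290],None,fx=S,fy=S,interpolation=cv2.INTER_CUBIC).copy()
  f=lambda P:tuple(((proj(c,P)-[222,140]+.5)*S-.5).astype(int).tolist())
  vd=np.array(c['origin'])-o; vd/=np.linalg.norm(vd); n=np.cross(u,vd); n/=np.linalg.norm(n)
  ze=z; zt=.036
  for k in(-1,1):
    A=o+u*-.075+[0,0,ze]+n*.009*k; Bp=o+u*.075+[0,0,zt]+n*.009*k
    cv2.line(a,f(A),f(Bp),(0,255,0),1)
  out.append(a)
cv2.imwrite('pics/ov.png',cv2.resize(np.vstack(out),None,fx=.7,fy=.7))
E
```

```text
(no output)
```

View pics/ov.png

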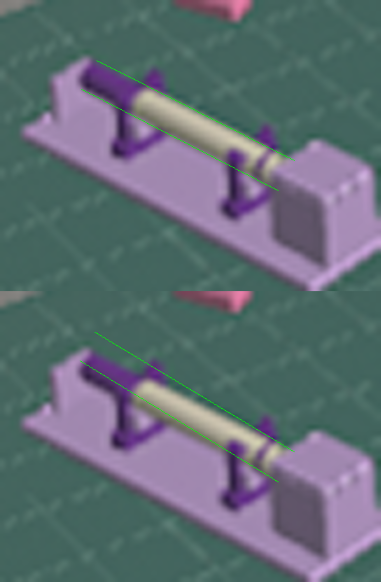

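```bash
python3 - <<'E'
from h import *
im=cv2.imread('pics/w9.png'); c=np.load('w9.npy',allow_pickle=True).item()
o=np.array([.5552,-.2173,0]);u=np.array([-.2484,.9687,0]);ex=np.array([.9687,.2484,0])
out=[]
for z in (.036,.049):
  S=7;a=cv2.resize(im[120:215,240:315],None,fx=S,fy=S,interpolation=cv2.INTER_CUBIC).copy()
  f=lambda P:tuple(((proj(c,P)-[240,120]+.5)*S-.5).astype(int).tolist())
  Q=[]
  for k in(-1,1):
    A=o+u*-.075+[0,0,z]+ex*.009*k; Bp=o+u*.05+[0,0,.036]+ex*.009*k
    cv2.line(a,f(A),f(Bp),(0,255,0),1)
    cv2.line(a,f(o+u*-.075+[0,0,z+.009]-ex*.009),f(o+u*-.075+[0,0,z+.009]+ex*.009),(0,255,255),1)
    cv2.line(a,f(o+u*-.033+[0,0,z+.009]-ex*.009),f(o+u*-.033+[0,0,z+.009]+ex*.009),(0,255,255),1)
  out.append(a)
cv2.imwrite('pics/ov2.png',cv2.resize(np.hstack(out),None,fx=.75,fy=.75))
E
```

```text
(no output)
```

View pics/ov2.png

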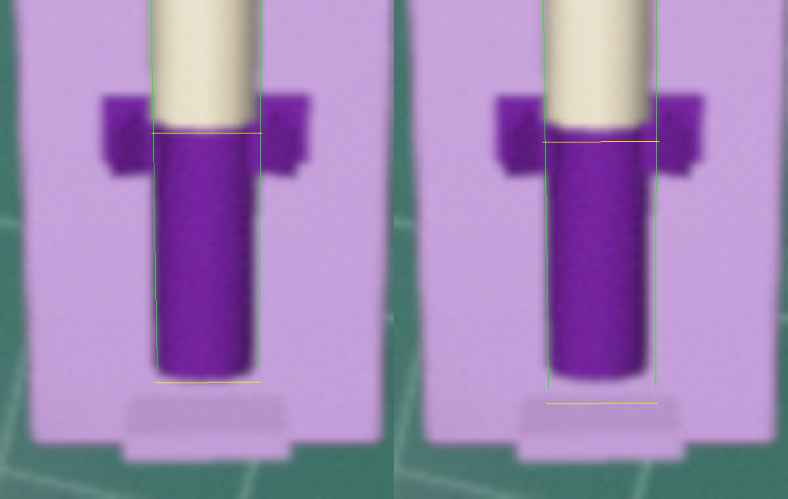

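Correction: projecting the model into both views, the cap end fits z = 36 mm (cyan/green lines match), not 49 – the lips are simply the same purple as the cap. It is seated in both clips. Regrip a bit nearer the cap and slide.

```bash
python3 - <<'E'
from h import *
rel([.5555,-.2206,.0205],target(.249))
E
```

```text
shift tool [0.1188 0.0803 0.0008] turn [-0.0004 -0.002  -0.0024] n 2.8673924578977776
```

play_rows --increments '[[0.1,[0.02,0.04,0.0008],[0,0,0]],[0.1,[0.02,0.0403,0],[0,0,0]],[0.1,[0.02,0,0],[0,0,0]],[0.1,[0.03,0,0],[0,0,0]],[0.1,[0,0,0],[0,0,0]]]'

```text
clock: 12.95
tool_pos: [0.5537, -0.2193, 0.0461]
ee_rot: [0.699, -0.086, 0.704, 0.09]
contact_force: [-1.2, -0.2, 0.5]
grip_width: 0.0413
```

```bash
python3 - <<'E'
from h import *
s,p,Rm=cur(); print(s['clock'],p,s['contact_force'],s['moment'],s['grip_width'])
rel([.5555,-.2206,.0205],target(.249))
im=eyes.snapshot('wrist'); cv2.imwrite('pics/w10.png',im[:,:,::-1])
E
```

```text
12.95 [ 0.55370608 -0.21930801  0.04613029] [-1.24305231 -0.17949515  0.51666834] [ 0.04408682 -0.14542242 -0.03181442] 0.04132515025021639
shift tool [ 0.0256 -0.0019  0.0016] turn [ 0.0007 -0.0069 -0.0064] n 0.5145091122627161
```

View pics/w10.png

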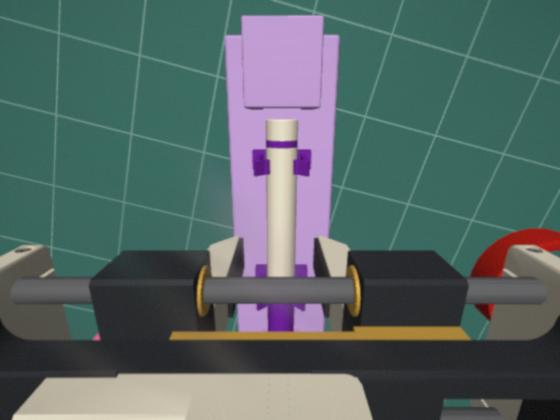

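play_rows --increments '[[0.1,[0.015,0,0],[0,0,0]],[0.1,[0.0138,0,0],[0,0,0]],[0.1,[0,0,0],[0,0,0]],[0.1,[0,0,0],[0,0,0]],[0.1,[0,0,0],[0,0,0]]]'

```text
clock: 13.5
tool_pos: [0.5572, -0.2225, 0.0224]
ee_rot: [0.702, -0.088, 0.701, 0.087]
contact_force: [0.4, 0.2, -0.2]
grip_width: 0.0409
```

play_rows --increments '[[1,[0,0,0],[0,0,0]],[1,[0,0,0],[0,0,0]],[1,[0,0,0],[0,0,0]],[1,[0,0,0],[0,0,0]]]' --squeeze 30

```text
clock: 13.9
tool_pos: [0.5566, -0.2223, 0.0218]
ee_rot: [0.702, -0.088, 0.702, 0.087]
contact_force: [-1.7, -0.4, 1.7]
grip_width: 0.0169
```

```bash
python3 - <<'E'
from h import *
s,p,Rm=cur(); print(s['clock'],p,s['contact_force'],Rm.T@s['contact_force'],s['grip_width'],np.arctan2(Rm[1,2],Rm[0,2]))
E
```

```text
13.9 [ 0.55662634 -0.22233648  0.02179675] [-1.7121132  -0.37745665  1.7102212 ] [-1.70997635  0.05400071 -1.75263415] 0.01693993319198555 0.24810803772738174
```

```bash
cat > f.py <<'E'
from h import *
import sys
F=[];E=[]
for i in range(int(sys.argv[1]) if len(sys.argv)>1 else 4):
    s,p,Rm=cur(); F.append(s['contact_force']); E.append(s['effort'][0]); eyes.snapshot('top')
s,p,Rm=cur(); F.append(s['contact_force']); E.append(s['effort'][0])
F=np.array(F)@Rm
o=np.array([.5552,-.2173,0]);u=np.array([-.2484,.9687,0])
print('t',round(s['clock'],2),'holder y',round((p-o)@u*1000,2),'z',round(p[2]*1000,2),'Fy',F[:,1].mean().round(2),'sd',F[:,1].std().round(2),'Fx',F[:,0].mean().round(2),'Fz',F[:,2].mean().round(2),'eff',np.mean(E).round(3),np.std(E).round(3))
E
python3 f.py
```

```text
t 14.1 holder y -5.23 z 21.78 Fy -0.39 sd 0.49 Fx -2.13 Fz -1.51 eff 0.505 0.088
```

play_rows --increments '[[1,[0,0.001,0],[0,0,0]],[1,[0,0.001,0],[0,0,0]],[1,[0,0.001,0],[0,0,0]],[1,[0,0.001,0],[0,0,0]]]'

```text
clock: 14.5
tool_pos: [0.556, -0.2196, 0.0218]
ee_rot: [0.702, -0.088, 0.701, 0.087]
contact_force: [-0.6, -6.1, 2.7]
grip_width: 0.0168
```

```bash
python3 f.py
```

```text
t 14.7 holder y -2.24 z 21.8 Fy -4.25 sd 0.79 Fx -2.22 Fz -2.52 eff 3.027 0.178
```

play_rows --increments '[[1,[0,0.001,0],[0,0,0]],[1,[0,0.001,0],[0,0,0]]]'

```text
clock: 14.9
tool_pos: [0.5555, -0.2176, 0.0218]
ee_rot: [0.702, -0.088, 0.701, 0.087]
contact_force: [-1.1, -5.4, 2.2]
grip_width: 0.0172
```

```bash
python3 f.py
```

```text
t 15.1 holder y -0.16 z 21.78 Fy -4.32 sd 0.57 Fx -2.28 Fz -2.69 eff 3.026 0.182
```

play_rows --increments '[[1,[0,0.001,0],[0,0,0]],[1,[0,0.001,0],[0,0,0]]]'

```text
clock: 15.3
tool_pos: [0.555, -0.2156, 0.0218]
ee_rot: [0.702, -0.088, 0.701, 0.087]
contact_force: [-1.9, -5.2, 2.1]
grip_width: 0.0173
```

```bash
python3 f.py; python3 - <<'E'
from h import *
im=eyes.snapshot('wrist'); cv2.imwrite('pics/w11.png',cv2.resize(im[60:270,200:360,::-1],None,fx=2.8,fy=2.8,interpolation=cv2.INTER_CUBIC))
E
```

```text
t 15.5 holder y 1.94 z 21.79 Fy -4.37 sd 0.46 Fx -1.91 Fz -3.04 eff 3.027 0.166
```

View pics/w11.png

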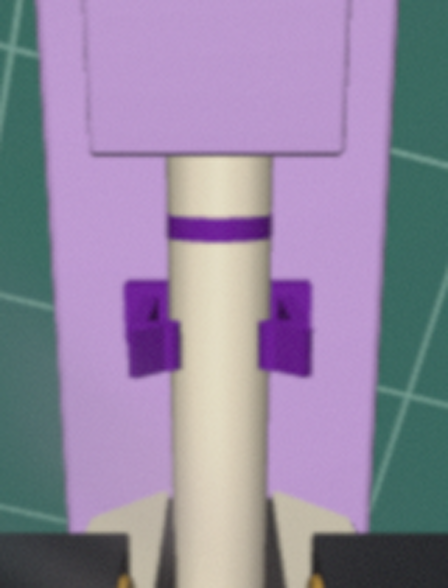

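The tail has entered the mouth (hood edge at row 153) and moves with the tool; friction baseline ≈4.3 N. Continue in small steps.

play_rows --increments '[[1,[0,0.001,-0.0003],[0,0,0]],[1,[0,0.0005,0],[0,0,0]]]'

```text
clock: 15.75
tool_pos: [0.5546, -0.2142, 0.0218]
ee_rot: [0.702, -0.088, 0.701, 0.087]
contact_force: [-0.0, -6.0, 1.9]
grip_width: 0.0171
```

```bash
python3 f.py
```

```text
t 15.95 holder y 3.25 z 21.79 Fy -4.93 sd 0.59 Fx -1.88 Fz -1.84 eff 3.03 0.101
```

play_rows --increments '[[1,[0,0.001,0],[0,0,0]]]'

```text
clock: 16.05
tool_pos: [0.5544, -0.2133, 0.0218]
ee_rot: [0.702, -0.088, 0.701, 0.087]
contact_force: [-0.9, -5.8, 1.4]
grip_width: 0.0167
```

```bash
python3 f.py
```

```text
t 16.25 holder y 4.31 z 21.79 Fy -4.63 sd 0.44 Fx -1.9 Fz -2.0 eff 2.916 0.186
```

play_rows --increments '[[1,[0,0.001,0],[0,0,0]]]'

```text
clock: 16.35
tool_pos: [0.5541, -0.2123, 0.0218]
ee_rot: [0.702, -0.088, 0.701, 0.087]
contact_force: [-1.1, -5.6, 1.9]
grip_width: 0.0173
```

```bash
python3 f.py
```

```text
t 16.55 holder y 5.39 z 21.8 Fy -4.54 sd 0.36 Fx -1.75 Fz -1.75 eff 2.921 0.154
```

play_rows --increments '[[1,[0,0.001,0],[0,0,0]]]'

```text
clock: 16.65
tool_pos: [0.5538, -0.2112, 0.0218]
ee_rot: [0.702, -0.088, 0.701, 0.087]
contact_force: [-0.7, -5.9, 1.1]
grip_width: 0.0167
```

```bash
python3 f.py
```

```text
t 16.85 holder y 6.43 z 21.78 Fy -4.64 sd 0.55 Fx -1.57 Fz -2.39 eff 2.923 0.147
```

play_rows --increments '[[1,[0,0.001,0],[0,0,0]]]'

```text
clock: 16.95
tool_pos: [0.5536, -0.2103, 0.0218]
ee_rot: [0.702, -0.088, 0.701, 0.087]
contact_force: [-1.2, -5.6, 1.3]
grip_width: 0.0168
```

```bash
python3 f.py
```

```text
t 17.15 holder y 7.45 z 21.77 Fy -4.55 sd 0.35 Fx -2.0 Fz -2.65 eff 2.929 0.155
```

play_rows --increments '[[1,[0,0.001,0],[0,0,0]]]'

```text
clock: 17.25
tool_pos: [0.5533, -0.2092, 0.0218]
ee_rot: [0.702, -0.088, 0.701, 0.087]
contact_force: [-0.7, -5.9, 1.1]
grip_width: 0.0169
```

```bash
python3 f.py
```

```text
t 17.45 holder y 8.5 z 21.79 Fy -4.52 sd 0.73 Fx -1.84 Fz -1.69 eff 2.926 0.152
```

play_rows --increments '[[1,[0,0.001,0],[0,0,0]]]'

```text
clock: 17.55
tool_pos: [0.5531, -0.2083, 0.0218]
ee_rot: [0.702, -0.088, 0.701, 0.087]
contact_force: [-0.6, -5.7, 3.0]
grip_width: 0.0171
```

```bash
python3 f.py
```

```text
t 17.75 holder y 9.51 z 21.77 Fy -4.66 sd 0.57 Fx -2.21 Fz -2.06 eff 2.921 0.168
```

play_rows --increments '[[1,[0,0.001,0],[0,0,0]]]'

```text
clock: 17.85
tool_pos: [0.5528, -0.2073, 0.0218]
ee_rot: [0.702, -0.088, 0.701, 0.087]
contact_force: [-1.0, -5.8, 2.4]
grip_width: 0.0169
```

```bash
python3 f.py
```

```text
t 18.05 holder y 10.56 z 21.78 Fy -5.33 sd 0.35 Fx -1.92 Fz -1.98 eff 2.946 0.146
```

play_rows --increments '[[1,[0,0.001,0],[0,0,0]]]'

```text
clock: 18.15
tool_pos: [0.5526, -0.2063, 0.0218]
ee_rot: [0.702, -0.088, 0.701, 0.087]
contact_force: [-0.4, -5.5, 0.7]
grip_width: 0.0175
```

```bash
python3 f.py
```

```text
t 18.35 holder y 11.54 z 21.77 Fy -4.78 sd 0.32 Fx -2.0 Fz -1.74 eff 2.939 0.154
```

play_rows --increments '[[1,[0,0.001,0],[0,0,0]]]'

```text
clock: 18.45
tool_pos: [0.5523, -0.2053, 0.0218]
ee_rot: [0.702, -0.088, 0.701, 0.087]
contact_force: [-1.4, -5.2, 1.9]
grip_width: 0.017
```

```bash
python3 f.py
```

```text
t 18.65 holder y 12.56 z 21.78 Fy -4.5 sd 0.15 Fx -2.24 Fz -2.02 eff 2.925 0.162
```

play_rows --increments '[[1,[0,0.001,0],[0,0,0]]]'

```text
clock: 18.75
tool_pos: [0.5521, -0.2043, 0.0218]
ee_rot: [0.702, -0.088, 0.701, 0.087]
contact_force: [-0.5, -5.2, 0.7]
grip_width: 0.0169
```

```bash
python3 f.py
```

```text
t 18.95 holder y 13.53 z 21.77 Fy -4.67 sd 0.54 Fx -1.8 Fz -1.51 eff 2.926 0.16
```

play_rows --increments '[[1,[0,0.001,0],[0,0,0]]]'

```text
clock: 19.05
tool_pos: [0.5519, -0.2034, 0.0218]
ee_rot: [0.702, -0.088, 0.701, 0.087]
contact_force: [-1.1, -6.3, 2.3]
grip_width: 0.017
```

```bash
python3 f.py
```

```text
t 19.25 holder y 14.55 z 21.8 Fy -4.71 sd 0.94 Fx -1.96 Fz -2.26 eff 2.933 0.16
```

play_rows --increments '[[1,[0,0.001,0],[0,0,0]]]'

```text
clock: 19.35
tool_pos: [0.5516, -0.2024, 0.0218]
ee_rot: [0.702, -0.088, 0.701, 0.087]
contact_force: [-0.1, -4.9, 2.0]
grip_width: 0.0172
```

```bash
python3 f.py
```

```text
t 19.55 holder y 15.56 z 21.77 Fy -4.78 sd 0.33 Fx -2.16 Fz -2.29 eff 2.922 0.162
```

play_rows --increments '[[1,[0,0.001,0],[0,0,0]]]'

```text
clock: 19.65
tool_pos: [0.5514, -0.2015, 0.0218]
ee_rot: [0.702, -0.088, 0.701, 0.087]
contact_force: [-1.1, -7.8, 1.5]
grip_width: 0.017
```

```bash
python3 f.py; python3 - <<'E'
from h import *
im=eyes.snapshot('wrist'); cv2.imwrite('pics/w12.png',cv2.resize(im[60:270,200:360,::-1],None,fx=2.8,fy=2.8,interpolation=cv2.INTER_CUBIC))
E
```

```text
t 19.85 holder y 16.34 z 21.79 Fy -5.85 sd 0.71 Fx -1.61 Fz -2.13 eff 3.433 0.248
```

View pics/w12.png

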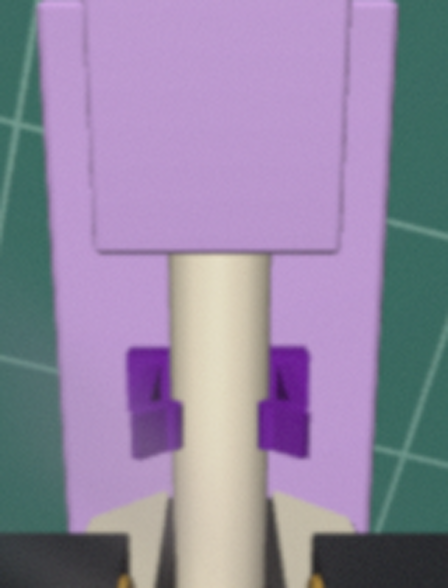

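play_rows --increments '[[1,[0,0.0005,0],[0,0,0]]]'

```text
clock: 20.0
tool_pos: [0.5513, -0.2013, 0.0218]
ee_rot: [0.702, -0.088, 0.701, 0.087]
contact_force: [-0.4, -6.9, 0.8]
grip_width: 0.0172
```

```bash
python3 f.py
```

```text
t 20.2 holder y 16.54 z 21.78 Fy -6.74 sd 0.32 Fx -1.3 Fz -2.2 eff 3.975 0.192
```

play_rows --increments '[[1,[0,0.0005,0],[0,0,0]]]'

```text
clock: 20.3
tool_pos: [0.5513, -0.201, 0.0218]
ee_rot: [0.702, -0.088, 0.701, 0.087]
contact_force: [-0.2, -8.5, 0.9]
grip_width: 0.0171
```

```bash
python3 f.py
```

```text
t 20.5 holder y 16.87 z 21.79 Fy -7.19 sd 0.57 Fx -1.12 Fz -1.99 eff 4.256 0.128
```

The resistance rose 4.6 → 7.2 N over the last ~1 mm, so the tail bears on the buffer with ≈2.5 N, which is below clip friction. Release here.

play_rows --increments '[[0.1,[0,0,0],[0,0,0]],[0.1,[0,0,0],[0,0,0]],[0.1,[0,0,0],[0,0,0]],[0.1,[0,0,0],[0,0,0]]]'

```text
clock: 20.9
tool_pos: [0.5506, -0.199, 0.0213]
ee_rot: [0.702, -0.087, 0.702, 0.088]
contact_force: [0.2, 0.1, 0.6]
grip_width: 0.0404
```

play_rows --increments '[[0.1,[-0.01,0,0],[0,0,0]],[0.1,[-0.02,0,0],[0,0,0]],[0.1,[-0.03,0,0],[0,0,0]],[0.1,[-0.04,0,0],[0,0,0]],[0.1,[-0.03,-0.04,0],[0,0,0]]]'

```text
clock: 21.4
tool_pos: [0.5605, -0.2348, 0.1547]
ee_rot: [0.702, -0.088, 0.701, 0.089]
contact_force: [1.5, -0.2, -0.2]
grip_width: 0.0416
```

play_rows --increments '[[0.1,[0,-0.04,0],[0,0,0]],[0.1,[0,-0.04,0],[0,0,0]],[0.1,[0,0,0],[0,0,0]],[0.1,[0,0,0],[0,0,0]]]'

```text
clock: 21.8
tool_pos: [0.5797, -0.3161, 0.1515]
ee_rot: [0.702, -0.087, 0.702, 0.087]
contact_force: [-0.3, 0.8, -0.7]
grip_width: 0.0418
```

```bash
python3 - <<'E'
from h import *
s,p,Rm=cur(); print(s['clock'],p,s['contact_force'],s['grip_width'])
c=eyes.calibration('wrist')
im=eyes.snapshot('wrist')[:,:,::-1]
o=np.array([.5552,-.2173,0]);u=np.array([-.2484,.9687,0]);ex=np.array([.9687,.2484,0])
a=cv2.resize(im[60:270,190:370],None,fx=2.8,fy=2.8,interpolation=cv2.INTER_CUBIC); cv2.imwrite('pics/w13.png',a)
im=eyes.snapshot('scene')[:,:,::-1];c=eyes.calibration('scene')
S=8;a=cv2.resize(im[140:200,222:300],None,fx=S,fy=S,interpolation=cv2.INTER_CUBIC).copy()
f=lambda P:tuple(((proj(c,P)-[222,140]+.5)*S-.5).astype(int).tolist())
vd=np.array(c['origin'])-o; vd/=np.linalg.norm(vd); n=np.cross(u,vd); n/=np.linalg.norm(n)
for k in(-1,1): cv2.line(a,f(o+u*-.053+[0,0,.036]+n*.009*k),f(o+u*.081+[0,0,.036]+n*.009*k),(0,255,0),1)
cv2.imwrite('pics/s13.png',a)
t=eyes.snapshot('top')[:,:,::-1]; cv2.imwrite('pics/t13.png',t)
E
```

```text
21.8 [ 0.57972705 -0.31613874  0.15148152] [-0.26521606  0.75614502 -0.66586946] 0.04182747007022914
```

View pics/w13.png

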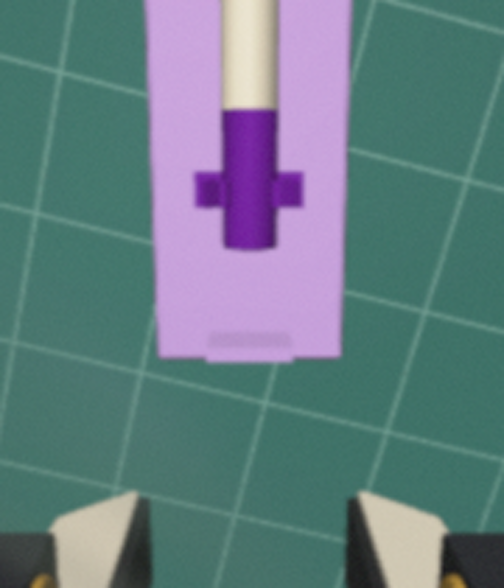

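View pics/s13.png

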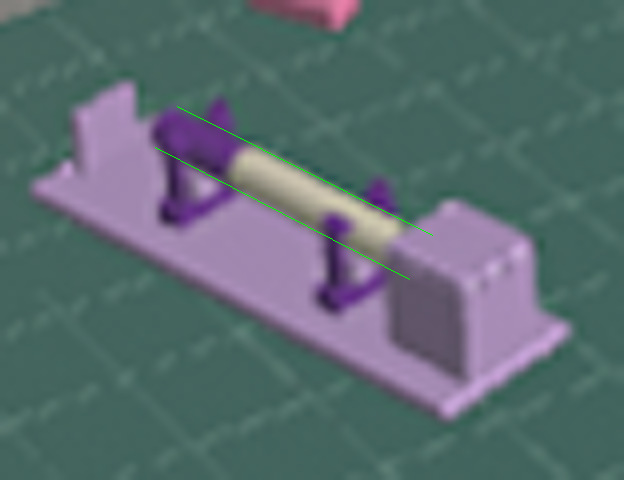

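View pics/t13.png

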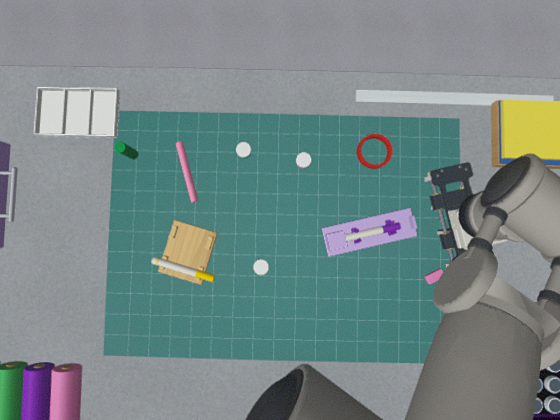

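```bash
python3 - <<'E'
from h import *
o=np.array([.5552,-.2173,0]);u=np.array([-.2484,.9687,0]);ex=np.array([.9687,.2484,0])
c=eyes.calibration('wrist'); B=lambda x,y:((x+.5)/2.8-.5+190,(y+.5)/2.8-.5+60)
for y in (248,110): v=at_z(c,B(249.5,y),.045); print((v-o)@u,(v-o)@ex)
c9=np.load('w9.npy',allow_pickle=True).item(); B=lambda x,y:((x+.5)/3-.5+210,(y+.5)/3-.5+70)
for y in (366,222): v=at_z(c9,B(207,y),.045); print('before',(v-o)@u,(v-o)@ex)
E
```

```text
-0.05088494838425757 0.0005101942114194839
-0.009375396617125798 0.0006231094806416069
before -0.07430414966884422 -0.0005059248897630206
before -0.031938131442488187 -0.0002741350381182205
```

```bash
python3 -c "
from rig import workorder,read_state
print(read_state()['clock'],workorder.close_job())"
```

```text
the job is handed in; nothing more can be done
21.95 None
```

I pressed the purple marker home in both clips, slid it about 22 mm into the pocket until the tail bore on the stop, and released it. I handed the job in at about 22 s. It gives no verdict, so what follows rests on my own checks.

- **Snapping in:** The marker pressed through at about 5 N and sat firmly at 7 N, with the tool at the height expected for a fully seated marker. At first I read one wrist picture as the cap end still sitting high. Projecting a seated marker into the scene and wrist pictures showed both ends at 36 mm, so I didn't press again. The cap clip's lips are the same purple as the cap, so I couldn't see them directly.
- **Finding the stop:** Sliding took a steady 4.6 N or so. Over the last millimetre it rose to 7.2 N, which is about 2.5 N on the buffer. That is less than the clip friction, so the marker should hold where it is.
- **After release:** Pictures show the marker level, centred to within about 0.6 mm, and moved 22.6–23.4 mm, against 22.1 mm of tool travel, so it didn't spring back. The yellow marker and the bystanders look unmoved, and the arm is clear of everything. I couldn't measure the force on the stop after letting go; I infer it from the marker not having moved back.

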